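Load the ultrasonic bath and open its concentrate

TASK

Get the ultrasonic bath ready: carry the tray of demonstration teeth over, tip it so that they all slide into the bath's tank without the gripper touching them, and set the empty tray back flat on the desk. Then take the cap off the concentrate bottle nearer the bath - these closures are keyed, some left-hand and some right-hand thread with no marking, so feel gently which way yours turns and do not force it - and finish while holding the cap in the gripper, lifted well clear above the neck, so that I can pour. Leave the spare bottle closed and the other things on the desk where they are.

Things in the scene. Friction and masses are not known exactly. Their poses are not given: they have to be found in the camera images.
- bath: white table-top ultrasonic cleaner without its lid, fixed; 170 (x) by 230 (y) by 130 mm tall; origin at the centre of its underside on the desk, z up, control panel on its -x face. Open tank in the middle, 115 (x) by 175 (y) mm, rim 130 mm above the desk, tank floor 58 mm above the desk, dry
- tray: stainless tray lying flat on the desk, 140 (x) by 100 (y) mm, 200 g; origin at the centre of its underside, z up. Floor 3 mm thick; walls 22 mm tall and 3 mm thick on both sides and on the +x end; the -x end is open, with no lip, for pouring. A bar handle stands on the closed +x end
- tray_handle (a point): middle of the tray's black bar handle (bar 12 mm in tray x, 62 mm along tray y, 22 mm tall): 68 mm from the tray's centre along tray +x and 58 mm above its underside; open space below the bar's middle down to the 22 mm end wall; axes as the tray's
- tray_lip (a point): middle of the tray's open pouring edge, at floor level: 70 mm from the tray's centre along tray -x, 3 mm above its underside; axes as the tray's
- tooth_1: ivory plastic demonstration molar, 15 g: crown 16 by 20 by 20 mm, two stubby roots, 31 mm long in all, lying loose on the tray; origin in the middle of the crown, roots along +x. The teeth begin to slide when the tray is tipped 25 to 36 degrees
- tooth_2: ivory plastic demonstration molar, 15 g: crown 16 by 20 by 20 mm, two stubby roots, 31 mm long in all, lying loose on the tray; origin in the middle of the crown, roots along +x. The teeth begin to slide when the tray is tipped 25 to 36 degrees
- tooth_3: ivory plastic demonstration molar, 15 g: crown 16 by 20 by 20 mm, two stubby roots, 31 mm long in all, lying loose on the tray; origin in the middle of the crown, roots along +x. The teeth begin to slide when the tray is tipped 25 to 36 degrees
- tooth_4: ivory plastic demonstration molar, 15 g: crown 16 by 20 by 20 mm, two stubby roots, 31 mm long in all, lying loose on the tray; origin in the middle of the crown, roots along +x. The teeth begin to slide when the tray is tipped 25 to 36 degrees
- bottle_1: white plastic concentrate bottle, 84 mm across, in a steel clamp screwed to the desk (round foot 108 mm across): it cannot move or turn. Origin at the centre of the foot's underside on the desk, z up. Two bottles look exactly alike: open the one nearer the bath; the one farther out to the right is the spare. Which way a cap opens differs from bottle to bottle; neither looks, names nor places tell it
- bottle_2: white plastic concentrate bottle, 84 mm across, in a steel clamp screwed to the desk (round foot 108 mm across): it cannot move or turn. Origin at the centre of the foot's underside on the desk, z up. Two bottles look exactly alike: open the one nearer the bath; the one farther out to the right is the spare. Which way a cap opens differs from bottle to bottle; neither looks, names nor places tell it
- bottle_1_mouth (a point): centre of the bottle's neck rim, 178 mm above the desk; the neck is 33 mm across, 41 mm over its threads. Below the cap the shoulder falls away: 132 mm above the desk at 30 mm from the axis, 112 mm at 42 mm
- bottle_2_mouth (a point): centre of the bottle's neck rim, 178 mm above the desk; the neck is 33 mm across, 41 mm over its threads. Below the cap the shoulder falls away: 132 mm above the desk at 30 mm from the axis, 112 mm at 42 mm
- cap_1: bottle_1's ribbed grey screw cap, 52 mm across, 34 mm tall, 60 g, grippable at any yaw. Origin: centre of its lower rim, 148 mm above the desk when closed; z up. Coarse thread: the wrong way it stops dead within 3 degrees; the right way it turns easily, is free of the thread from 60 to 88 degrees (then a stop) and lifts straight off, clear after 30 mm; until then it cannot be pulled off
- cap_2: bottle_2's ribbed grey screw cap, 52 mm across, 34 mm tall, 60 g, grippable at any yaw. Origin: centre of its lower rim, 148 mm above the desk when closed; z up. Coarse thread: the wrong way it stops dead within 3 degrees; the right way it turns easily, is free of the thread from 60 to 88 degrees (then a stop) and lifts straight off, clear after 30 mm; until then it cannot be pulled off
- phone: black phone lying on the desk, 75 by 158 by 9 mm, bystander
- remote: white air-conditioner remote, 48 by 150 by 20 mm, bystander
- mouse: black computer mouse, 105 by 62 by 35 mm, bystander
- paste_1: white toothpaste tube, 140 by 46 by 30 mm, bystander
- paste_2: white toothpaste tube, 140 by 46 by 30 mm, bystander
- tape: roll of tape lying flat, 96 mm across, 24 mm tall, bystander
Mind the look-alikes: they are no part of the job. What is shaped like the tray but turquoise is not meant.

How it is judged (in metres and radians):
On the way:
1. all four teeth are in the bath's tank while both bottles are still closed (x of tooth_1 in the frame of bath between -0.06 and 0.06 m and y of tooth_1 in the frame of bath between -0.09 and 0.09 m and z of tooth_1 in the frame of bath between 0.05 and 0.122 m and x of tooth_2 in the frame of bath between -0.06 and 0.06 m and y of tooth_2 in the frame of bath between -0.09 and 0.09 m and z of tooth_2 in the frame of bath between 0.05 and 0.122 m and x of tooth_3 in the frame of bath between -0.06 and 0.06 m and y of tooth_3 in the frame of bath between -0.09 and 0.09 m and z of tooth_3 in the frame of bath between 0.05 and 0.122 m and x of tooth_4 in the frame of bath between -0.06 and 0.06 m and y of tooth_4 in the frame of bath between -0.09 and 0.09 m and z of tooth_4 in the frame of bath between 0.05 and 0.122 m and z of cap_1 in the frame of bottle_1 below 0.156 m and horizontal distance between cap_1 and bottle_1 below 0.006 m and angle between each of cap_1, cap_2's own z axis and vertical below 0.1 rad and z of cap_2 in the frame of bottle_2 below 0.156 m and horizontal distance between cap_2 and bottle_2 below 0.006 m), for 0.2 s.
At the end, for the whole second after the job is handed in: All teeth in the tank below its rim; tray flat on the desk (within 8 mm, 0.06 rad); the cap of the bottle nearer the bath held still by the fingers (over 1 N), its rim at least 198 mm above the desk (20 mm over the neck), touching nothing else; the spare bottle still capped (x of tooth_1 in the frame of bath between -0.06 and 0.06 m and y of tooth_1 in the frame of bath between -0.09 and 0.09 m and z of tooth_1 in the frame of bath between 0.05 and 0.122 m and x of tooth_2 in the frame of bath between -0.06 and 0.06 m and y of tooth_2 in the frame of bath between -0.09 and 0.09 m and z of tooth_2 in the frame of bath between 0.05 and 0.122 m and x of tooth_3 in the frame of bath between -0.06 and 0.06 m and y of tooth_3 in the frame of bath between -0.09 and 0.09 m and z of tooth_3 in the frame of bath between 0.05 and 0.122 m and x of tooth_4 in the frame of bath between -0.06 and 0.06 m and y of tooth_4 in the frame of bath between -0.09 and 0.09 m and z of tooth_4 in the frame of bath between 0.05 and 0.122 m and height (world z) of tray below 0.008 m and angle between tray's own z axis and vertical below 0.06 rad and linear speed of tray below 0.02 m/s and ((world y of bottle_1 above -0.4 m and height (world z) of cap_1 above 0.198 m and contact force between the fingers and cap_1 above 1 N and linear speed of cap_1 below 0.03 m/s and contact force between cap_1 and bottle_1 below 0.1 N and contact force between cap_1 and bottle_2 below 0.1 N and contact force between cap_1 and bath below 0.1 N and contact force between cap_1 and tray below 0.1 N and contact force between cap_1 and cap_2 below 0.1 N and z of cap_2 in the frame of bottle_2 below 0.156 m and horizontal distance between cap_2 and bottle_2 below 0.006 m and angle between cap_2's own z axis and vertical below 0.1 rad) or (world y of bottle_2 above -0.4 m and height (world z) of cap_2 above 0.198 m and contact force between the fingers and cap_2 above 1 N and linear speed of cap_2 below 0.03 m/s and contact force between cap_2 and bottle_1 below 0.1 N and contact force between cap_2 and bottle_2 below 0.1 N and contact force between cap_2 and bath below 0.1 N and contact force between cap_2 and tray below 0.1 N and contact force between cap_2 and cap_1 below 0.1 N and z of cap_1 in the frame of bottle_1 below 0.156 m and horizontal distance between cap_1 and bottle_1 below 0.006 m and angle between cap_1's own z axis and vertical below 0.1 rad))); the arm keeps its last pose, push and grip.
It fails at once if the gripper touches a tooth (contact force between the fingers and tooth_1 above 0.2 N or contact force between the fingers and tooth_2 above 0.2 N or contact force between the fingers and tooth_3 above 0.2 N or contact force between the fingers and tooth_4 above 0.2 N).
It fails at once if a cap is forced: over 180 N between a cap and its bottle (contact force between cap_1 and bottle_1 above 180 N or contact force between cap_2 and bottle_2 above 180 N).
It fails at once if the tray is let go more than 30 mm above the desk (height (world z) of tray above 0.03 m and contact force between the fingers and tray below 0.05 N).
It fails at once if the spare bottle is opened ((world y of bottle_1 below -0.4 m and distance of cap_1 from where it was at the start of the episode above 0.015 m) or (world y of bottle_2 below -0.4 m and distance of cap_2 from where it was at the start of the episode above 0.015 m)).
It fails at once if a bystander is pushed more than 30 mm (distance of any of phone, remote, mouse, paste_1, paste_2, tape from where it was at the start of the episode above 0.03 m).
It also fails if it takes over 61 s, if anything falls off the work surface, if the arm or the gripper's body presses on something with over 40 N, if the wrist force passes 120 N, or if a joint passes its speed limit or range.

ROBOT

A 6-joint arm with a two-finger parallel gripper is mounted at the origin on the work surface. World frame = base frame: x ahead of the robot, y to its left, z up, the work surface at z = 0. Lengths are in mm, angles in rad, forces in N, time in s.
With the tool pointing down it reaches from about 250 to 775 mm from the base axis. Payload 8.9 kg.
Tool frame: the origin (TCP) lies midway between the tips of the shut fingers; the grasp point (between the pads) lies 19 mm behind it; z points along the fingers, y is the line along which they close (so a half turn about z gives the same grasp; the last joint's range is limited). The gripper opens to 85 mm and grips with 20 to 120 N. Pads are 22 mm wide; open, the fingers measure 114 mm over their backs; the gripper's body (76 mm by 85 mm) begins 54 mm behind the grasp point. The pads swing forward as they close: fully open they stand 13 mm farther back than shut.
Start: joints at [1.198, 0.291, -0.153, 1.127, 0, 1.431], TCP at [121.624, 510.717, 231.305] pointing down, gripper open.
Joint ranges: [-2.52, 2.52], [-0.91, 1.74], [-1.3, 1.37], [-1.96, 2.02], [-1.52, 1.47], [-3.14, 3.14]. Speed limits (rad/s): [2.22, 2.22, 2.79, 3.14, 3.14, 3.14].

INTERFACE

Orientations are given as a rotation vector (axis times angle).
In Python, from bench import sense, vision, r gives the robot as it stands.
- The arm moves only by the shell command python3 -m pendant 'ROWS' [OPENING] [FORCE]. ROWS is JSON, one flat list of numbers, 6 for each row, row after row: the shift along the tool's x, y, z as a fraction of full scale, then the turn, a rotation vector about the tool's x, y, z as a fraction of full scale. A call has 1 to 12 rows; each row shifts and turns the commanded pose from where the row before left it, along the tool's axes as they then stand; what a row does not reach is not made up. Full scale, the value 1, is 0.8 m for a shift and pi rad for a turn. A row lasts 1/12 s, in which the tool goes at most 41.7 mm and 7.16 degrees, less where a joint would pass 70% of its speed; a pose out of reach is approached as far as the arm can. A call with a number of a shift or a turn outside -1 to 1 is refused whole. A call with a gripper value outside its range is refused whole. OPENING is the finger opening in mm, from 0 to 85.4, set as the call begins (- or left out, the last holds). The fingers move at their own pace and stop on an object; FORCE is the grip in N (left out, the last holds). Time passes only in rows, so rows that do not move let the fingers close. It gives the time, the measured TCP pose, the force, the opening and the grip force at its end, in the units of the state.
- sense(): the state, without advancing time (a new reading comes with each control period).
- vision.grab_frame(name): name is "side" or "top" or "wrist"; returns a dict with "color" (480x640x3 uint8, red, green, blue), "fx", "fy", "cx", "cy" (pixels), "k1" (the pictures are not rectified: a ray, as slopes to the right and down, at radius r is drawn at 1 + k1 r^2 times it, then the intrinsics apply), "position" and "attitude" of the camera in the world. Camera axes: x right, y up, looking along -z (the intrinsics and any distortion apply to the point x, -y, -z); pixel columns grow to the right and rows downward; lengths in mm; the calibration is good to about 2 mm. A picture is of the moment at which its call begins. There is no depth.
- r.hand_in(): hands the job in; it is judged then, once.
The state is a dict: "clock": time; "joint_pos": joint angles; "dq": joint speeds; "joint_torque": joint torques, N m; "tool_pos": TCP position; "tcp_rot": TCP orientation; "wrist_force": force on the tool from outside, world axes, zero at the start; "wrist_torque": the same for the moment, N m; "gripper_width": finger opening in mm; "grip_force": force on a finger pad.
Only numpy, scipy, OpenCV 4.12 (cv2) and the standard library are available. Lean on these libraries where they do the work, as an engineer would, in place of code of your own. Each camera call takes 0.05 s, during which the arm holds its last target. There are 200 camera calls.

## Working session

There is one attempt and no reset: what is moved stays moved. The work goes in short steps, Python scripts to look and compute and a shell command to move; the robot and the scene stay as the last step left them, time stands still between calls to the robot, and variables do not carry over. Pictures are saved under pics/ and viewed, at most 13 in all, crops included, and the job is handed in when it is done.

```bash
ls; mkdir -p pics
cat > h.py <<'E'
import numpy as np, cv2
from scipy.spatial.transform import Rotation as R
from bench import sense, vision, r
def cam(f):
    a=np.array(f["attitude"],float)
    M=R.from_rotvec(a).as_matrix() if a.shape==(3,) else (a if a.shape==(3,3) else R.from_quat(a).as_matrix())
    return M,np.array(f["position"],float)
def ray(f,u,v):
    xd=(u-f["cx"])/f["fx"]; yd=(v-f["cy"])/f["fy"]; x,y=xd,yd
    for _ in range(20):
        s=1+f["k1"]*(x*x+y*y); x,y=xd/s,yd/s
    M,p=cam(f); return p,M@np.array([x,-y,-1.])
def plane(f,u,v,z):
    p,d=ray(f,u,v); return (p+d*(z-p[2])/d[2])[:2].round(1)
def proj(f,P):
    M,p=cam(f); q=M.T@(np.array(P,float)-p); x,y=q[0]/-q[2],-q[1]/-q[2]
    s=1+f["k1"]*(x*x+y*y); return np.array([f["cx"]+f["fx"]*x*s,f["cy"]+f["fy"]*y*s]).round(1)
def grab(n,name):
    f=vision.grab_frame(n); cv2.imwrite(f"pics/{name}.png",f["color"][:,:,::-1]); np.save(f"pics/{name}.npy",f,allow_pickle=True); return f
def load(name): return np.load(f"pics/{name}.npy",allow_pickle=True).item()
E
python3 - <<'E'
from h import *
for n in("top","side"):
    f=grab(n,n+"0"); print({k:v for k,v in f.items() if k!="color"})
print(sense())
E
```

```text
pics
{'fx': 505.2197168837902, 'fy': 505.2197168837902, 'cx': 314.81247948644557, 'cy': 242.3890030072757, 'k1': -0.12639845777247202, 'position': array([ 301.15136337,  -80.04173612, 1327.1757921 ]), 'attitude': array([ 0.10400014, -0.06833482, -1.59791126])}
{'fx': 495.21831078991795, 'fy': 495.21831078991795, 'cx': 317.5207623115824, 'cy': 234.42251994016397, 'k1': 0.04228838466638833, 'position': array([   35.58585911, -1070.60686194,   935.68643198]), 'attitude': array([ 0.92025479, -0.18503061, -0.34585459])}
{'clock': 0.1, 'joint_pos': array([ 1.19771740e+00,  2.91269977e-01, -1.54023111e-01,  1.12674957e+00,
        5.73019363e-06,  1.43144289e+00]), 'dq': array([-0.00207315, -0.00258745,  0.00157726, -0.00074316, -0.00188262,
       -0.00067224]), 'joint_torque': array([ 1.66449197e-03, -5.37974453e+01,  3.31919289e+01,  9.24856926e-03,
       -1.85719223e-04, -1.16537649e-05]), 'tool_pos': array([121.46512272, 510.34118536, 230.77619536]), 'tcp_rot': array([-3.66262518e-01, -3.11984508e+00,  1.89135666e-03]), 'wrist_force': array([ 0.49579504, -1.09801764, -1.14964829]), 'wrist_torque': array([-0.05538194, -0.03352069,  0.00622685]), 'grip_force': 0.0, 'gripper_width': 85.43026549190624}
```

View pics/top0.png

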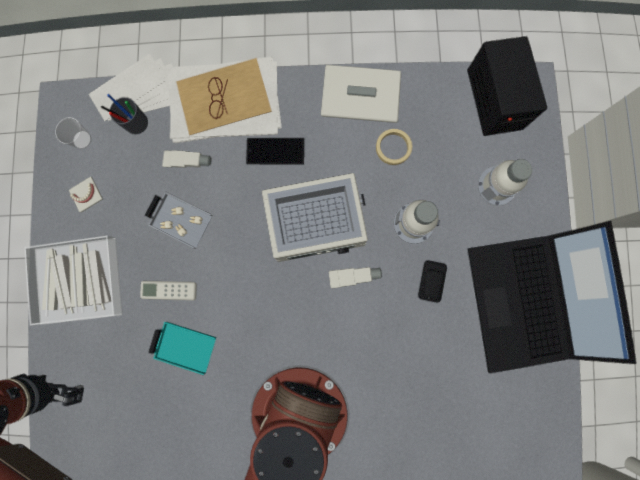

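View pics/side0.png

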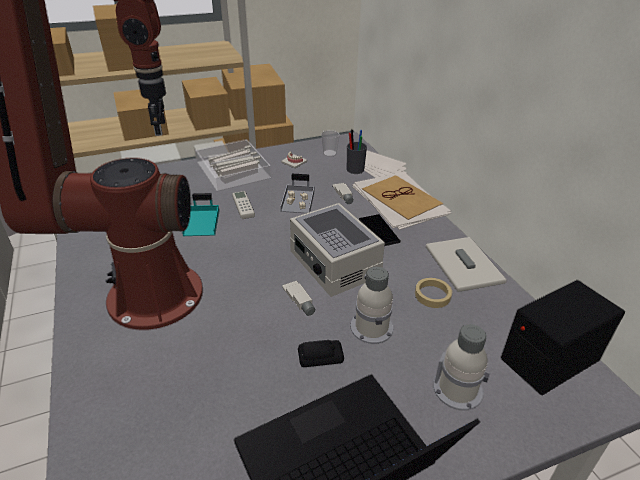

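The top view shows the steel tray with four ivory teeth at about (180,220). Its black handle is at (153,207), on the far side from the bath. The turquoise look-alike is at (185,348), so it isn't the one. The bath is at (315,217). The bottle caps are at (426,213), nearer the bath, and (517,170), the spare on the right. I'll confirm in one enlarged crop and measure.

Run:
```python
from h import *
f=load("top0"); g=load("side0"); c=f["color"]
a=cv2.resize(c[185:255,135:220],None,fx=4.6,fy=4.6,interpolation=cv2.INTER_CUBIC)
b=cv2.resize(c[185:255,385:470],None,fx=4.6,fy=4.6,interpolation=cv2.INTER_CUBIC)
cv2.imwrite("pics/crop1.png",np.hstack([a,b])[:,:,::-1])
hsv=cv2.cvtColor(c,cv2.COLOR_RGB2HSV).astype(int)
def blobs(m,box,mn=30):
    x0,y0,x1,y1=box; k=np.zeros(m.shape,np.uint8); k[y0:y1,x0:x1]=m[y0:y1,x0:x1]
    return [ (cv2.minAreaRect(q),cv2.contourArea(q)) for q in cv2.findContours(k,cv2.RETR_EXTERNAL,cv2.CHAIN_APPROX_NONE)[0] if cv2.contourArea(q)>mn]
h=blobs(hsv[...,2]<55,(140,190,170,225)); print("handle",h)
for q,_ in h: print(plane(f,*q[0],69), [plane(f,*p,69) for p in cv2.boxPoints(q)])
bt=blobs((hsv[...,2]>170),(250,165,380,265),300); print("bath",bt)
for q,_ in bt: print([plane(f,*p,130) for p in cv2.boxPoints(q)])
for u,v in((426,213),(500,185)): print(c[v,u])
```

```text
handle [(((152.6000213623047, 206.30003356933594), (5.81377649307251, 22.360679626464844), 26.56505012512207), 103.5)]
[546.  362.8] [array([524. , 382.8]), array([575.5, 356.8]), array([568.1, 342.8]), array([516.7, 368.8])]
bath [(((313.53765869140625, 215.0495147705078), (68.19302368164062, 94.59508514404297), 79.3150863647461), 6238.0)]
[array([563.9,  72.8]), array([ 599.8, -153.7]), array([ 435.4, -177.7]), array([400.1,  45. ])]
[124 130 127]
[156 154 143]
```

View pics/crop1.png

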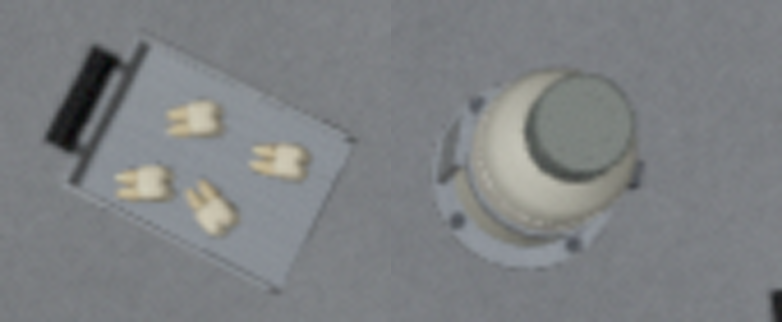

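The crop confirms it: a steel tray with four loose teeth, handle at upper left and open end at lower right. The cap of the nearer bottle is centred at crop (582,127), which is pixel (426.5,212.6).

Run:
```python
from h import *
f=load("top0"); g=load("side0")
C=[plane(f,135+x/4.6,185+y/4.6,22) for x,y in((145,38),(353,140),(278,290),(70,183))]
print(C); C=np.array(C); m=C.mean(0); ax=(C[0]+C[3]-C[1]-C[2])/2; print("tray",m,ax,np.degrees(np.arctan2(ax[1],ax[0])))
th=np.arctan2(ax[1],ax[0]); print("handle pred",m+68*np.array([np.cos(th),np.sin(th)]))
print("cap1",plane(f,426.5,212.6,182),"cap2",plane(f,518,169,182))
# triangulate check cap top centre by side
for P in [(*plane(f,426.5,212.6,182),182),(546,362.8,69)]: print(proj(g,P))
print(R.from_rotvec(sense()["tcp_rot"]).as_matrix().round(3))
```

```text
[array([589.2, 341.3]), array([524.7, 217.9]), array([439.3, 261.9]), array([505.3, 385.3])]
tray [514.625 301.6  ] [ 65.25 123.4 ] 62.13153636400776
handle pred [546.41114487 361.71356747]
cap1 [ 488.3 -314.5] cap2 [ 586.3 -538.5]
[375.5 272.9]
[299.5 174.9]
[[-0.973  0.232 -0.   ]
 [ 0.232  0.973 -0.001]
 [ 0.    -0.001 -1.   ]]
```

```bash
cat >> h.py <<'E'
def plan(p,yaw=None,tilt=0,Rt=None):
    """tool-frame shift (fraction of .8 m), then turn (fraction of pi) to TCP p, tool y at yaw deg, down"""
    s=sense(); M=R.from_rotvec(s["tcp_rot"]).as_matrix(); d=M.T@(np.array(p)-s["tool_pos"])
    print("t",s["clock"],"pos",s["tool_pos"].round(1),"shift",(d/800).round(4),"rows>=",np.linalg.norm(d)/41.7)
    if yaw is not None:
        a=np.radians(yaw); y=np.array([np.cos(a),np.sin(a),0]); z=np.array([0,0,-1.]); Rt=np.c_[np.cross(y,z),y,z]
    if Rt is not None: w=R.from_matrix(M.T@Rt).as_rotvec()/np.pi; print("turn",w.round(4),"rows>=",np.linalg.norm(w)/.0397)
E
python3 - <<'E'
from h import *
plan((546.4,362.3,175),62.1)
E
```

```text
t 0.1 pos [121.5 510.3 230.8] shift [-0.5596 -0.0569  0.0697] rows>= 10.8735698433642
turn [-0.0004 -0.      0.0806] rows>= 2.0303233435987065
```

```bash
python3 -m pendant '[-0.04,-0.0041,0.005,0,0,0,-0.04,-0.0041,0.005,0,0,0,-0.04,-0.0041,0.005,0,0,0,-0.04,-0.0041,0.005,0,0,0,-0.04,-0.0041,0.005,0,0,0,-0.04,-0.0041,0.005,0,0,0,-0.04,-0.0041,0.005,0,0,0,-0.04,-0.0041,0.005,0,0,0,-0.04,-0.0041,0.005,0,0,0,-0.04,-0.0041,0.005,0,0,0,-0.04,-0.0041,0.005,0,0,0,-0.04,-0.0041,0.005,0,0,0]' 85 60
python3 -m pendant '[-0.04,-0.0041,0.005,0,0,0,-0.04,-0.0041,0.005,0,0,0,0,0,0,0,0,0.027,0,0,0,0,0,0.027,0,0,0,0,0,0.027,0,0,0,0,0,0,0,0,0,0,0,0]' 50
python3 - <<'E'
from h import *
plan((546.4,362.3,175),62.1)
f=grab("wrist","w1"); print(f["position"],proj(f,(546.4,362.3,69)))
E
```

```text
clock: 1.1
tool_pos: [487.3, 382.5, 182.7]
tcp_rot: [-0.367, -3.12, 0.001]
wrist_force: [0.8, 0.3, -0.2]
gripper_width: 85.0
grip_force: 0.0
clock: 1.68
tool_pos: [546.6, 362.1, 174.9]
tcp_rot: [-0.755, -3.049, 0.001]
wrist_force: [0.2, 0.2, -0.8]
gripper_width: 50.2
grip_force: 0.0
t 1.6833 pos [546.6 362.1 174.9] shift [ 0.0003  0.     -0.0001] rows>= 0.006540230156903984
turn [-0.0002 -0.0001  0.0004] rows>= 0.01150242711338709
[481.0290978  397.34649905 319.04203407] [313.6 237.3]
```

View pics/w1.png

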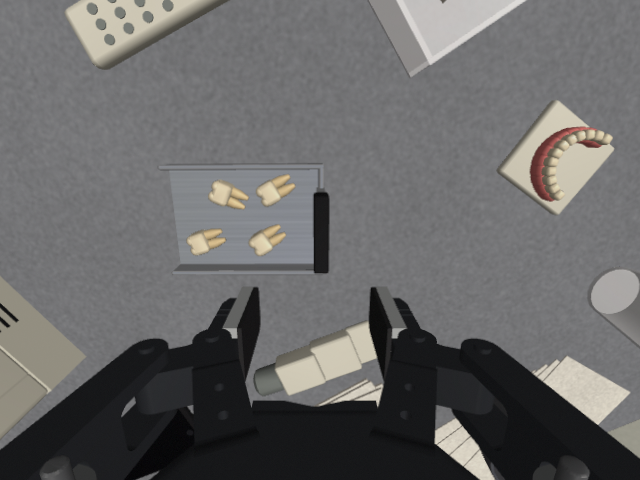

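The wrist view shows the handle bar upright at about (321,233), aligned with the tool, and all four teeth lie clear of it. I'll refine the handle position.

Run:
```python
from h import *
f=load("w1"); m=(f["color"].max(2)<45).astype(np.uint8); k=np.zeros_like(m); k[180:285,300:340]=m[180:285,300:340]
q=max(cv2.findContours(k,0,1)[0],key=cv2.contourArea); b=cv2.minAreaRect(q); print(b)
print([plane(f,*p,69) for p in cv2.boxPoints(b)])
h=plane(f,*b[0],69); print(h); plan((*h,43),62.1)
```

```text
((321.0, 232.0), (80.0, 14.0), 90.0)
[array([515.7, 378.9]), array([520.5, 388. ]), array([577., 359.]), array([571.8, 349.2])]
[545.3 369.3]
t 1.7333 pos [546.6 362.2 175. ] shift [0.0055 0.0071 0.165 ] rows>= 3.171097923752015
turn [-0.0001 -0.0001  0.0005] rows>= 0.014388066353620613
```

```bash
python3 -m pendant '[0.0007,0.0008,0.0275,0,0,0,0.0007,0.0008,0.0275,0,0,0,0.0007,0.0008,0.0275,0,0,0,0.0007,0.0008,0.0275,0,0,0,0.0007,0.0008,0.0275,0,0,0,0.0007,0.0008,0.0275,0,0,0,0,0,0,0,0,0,0,0,0,0,0,0]' 50
python3 -m pendant '[0,0,0,0,0,0,0,0,0,0,0,0,0,0,0,0,0,0,0,0,0,0,0,0,0,0,0,0,0,0,0,0,0,0,0,0]' 5 100
python3 - <<'E'
from h import *
f=grab("wrist","w2"); s=sense(); print(s["gripper_width"],s["grip_force"],s["wrist_force"],s["tool_pos"])
E
```

```text
clock: 2.4
tool_pos: [544.6, 366.9, 42.7]
tcp_rot: [-0.756, -3.047, 0.003]
wrist_force: [0.0, -0.2, 0.0]
gripper_width: 49.8
grip_force: 0.0
clock: 2.9
tool_pos: [546.7, 367.8, 45.2]
tcp_rot: [0.758, 3.046, 0.003]
wrist_force: [-0.6, 0.0, 6.7]
gripper_width: 10.0
grip_force: 98.3
10.370396628715545 98.25724840164185 [-0.6749257  -0.20340586  5.98898129] [546.69413823 367.82738542  45.15845733]
```

```bash
python3 -m pendant '[0,0,-0.01,0,0,0,0,0,-0.02,0,0,0,0,0,-0.025,0,0,0,0,0,-0.025,0,0,0,0,0,-0.025,0,0,0,0,0,-0.025,0,0,0,0,0,-0.025,0,0,0,0,0,-0.025,0,0,0,0,0,-0.02,0,0,0,0,0,-0.01,0,0,0,0,0,0,0,0,0]'
python3 - <<'E'
from h import *
f=grab("wrist","w3"); g=grab("side","s3"); cv2.imwrite("pics/c3.png",np.hstack([cv2.resize(f["color"][100:340],None,fx=.6,fy=.6),cv2.resize(g["color"][60:220,180:400],(384,144*2))[:144]])[:,:,::-1])
# pour pose: bath frame
c=np.array([499.8,-53.4]); a=np.radians(9.3); bx=np.array([np.cos(a),np.sin(a)]); by=np.array([-bx[1],bx[0]])
M0=R.from_rotvec(sense()["tcp_rot"]).as_matrix()
def pose(lipy,lipz,t,hz=62-19):
    t=np.radians(t); B=np.array([*by,0]); Z=np.array([0,0,1.])
    X=np.cos(t)*B+np.sin(t)*Z; N=-np.sin(t)*B+np.cos(t)*Z; y=X; z=-N
    lip=np.array([*(c+by*lipy),lipz]); tcp=lip+138*X+(hz-3)*N
    return tcp,np.c_[np.cross(y,z),y,z]
for L in((60,160,0),(50,165,20),(30,150,52)): 
    p,Rt=pose(*L); print(L,p.round(1)); plan(p,Rt=Rt)
E
```

```text
clock: 3.87
tool_pos: [546.5, 367.7, 213.8]
tcp_rot: [0.759, 3.046, 0.004]
wrist_force: [0.1, -0.1, -1.4]
gripper_width: 10.3
grip_force: 97.8
(60, 160, 0) [467.8 142.  200. ]
t 3.9667 pos [545.4 367.1 210.9] shift [-0.0463 -0.294   0.0137] rows>= 5.7150275074362
turn [-1.000e-04 -1.000e-04 -2.071e-01] rows>= 5.216557763143886
(50, 165, 20) [473.  110.4 249.8]
t 3.9667 pos [545.4 367.1 210.9] shift [-0.0706 -0.3258 -0.0485] rows>= 6.46285612224962
turn [-0.1072  0.036  -0.205 ] rows>= 5.897514282257173
(30, 150, 52) [486.3  28.9 283.4]
t 3.9667 pos [545.4 367.1 210.9] shift [-0.133  -0.4079 -0.0905] rows>= 8.41302510121375
turn [-0.2784  0.0938 -0.1926] rows>= 8.848370763363096
```

View pics/w3.png

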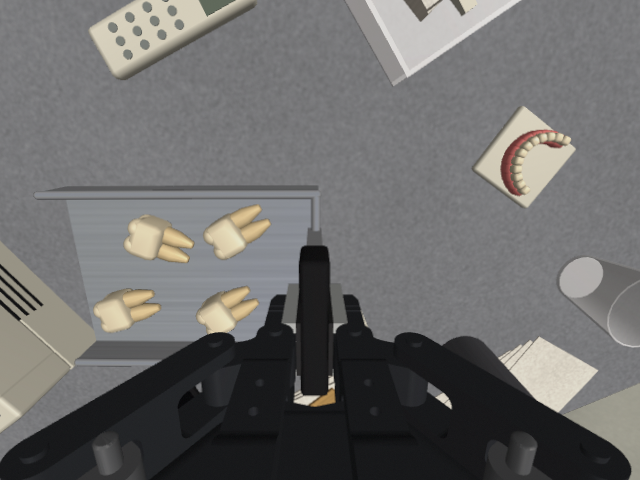

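The lifted tray is level, the bar is held near its middle, and all four teeth lie still on the floor of the tray. Next I'll carry it over to the bath.

```bash
python3 -m pendant '[-0.002,-0.01,0,0,0,0,-0.004,-0.02,0,0,0,0,-0.004,-0.027,0,0,0,0,-0.004,-0.027,0,0,0,0,-0.004,-0.027,0,0,0,0,-0.004,-0.027,0,0,0,0,-0.004,-0.027,0,0,0,0,-0.004,-0.027,0,0,0,0,-0.004,-0.027,0,0,0,0,-0.004,-0.027,0,0,0,0,-0.004,-0.02,0,0,0,0,-0.002,-0.01,0,0,0,0]'
python3 -m pendant '[0,0,0,0,0,-0.01,0,0,0,0,0,-0.02,0,0,0,0,0,-0.024,0,0,0,0,0,-0.024,0,0,0,0,0,-0.024,0,0,0,0,0,-0.024,0,0,0,0,0,-0.024,0,0,0,0,0,-0.024,0,0,0,0,0,-0.02,0,0,0,0,0,-0.012,0,0,0,0,0,0]'
cat >> h.py <<'E'
c=np.array([499.8,-53.4]); a=np.radians(9.3); bx=np.array([np.cos(a),np.sin(a)]); by=np.array([-bx[1],bx[0]])
def pose(lipy,lipz,t,hz=62-19):
    t=np.radians(t); B=np.array([*by,0]); Z=np.array([0,0,1.])
    X=np.cos(t)*B+np.sin(t)*Z; N=-np.sin(t)*B+np.cos(t)*Z; y=X; z=-N
    lip=np.array([*(c+by*lipy),lipz]); tcp=lip+138*X+(hz-3)*N
    return tcp,np.c_[np.cross(y,z),y,z]
E
python3 - <<'E'
from h import *
f=grab("wrist","w4"); g=grab("top","t4")
for L in((60,165,0),(50,165,20),(35,150,52)): 
    p,Rt=pose(*L); print(L,p.round(1)); plan(p,Rt=Rt)
cv2.imwrite("pics/c4.png",np.vstack([cv2.resize(f["color"][::,:],(426,320)),cv2.resize(g["color"][140:280,220:406],(426,280))])[:,:,::-1])
E
```

```text
clock: 4.97
tool_pos: [471.4, 153.7, 210.3]
tcp_rot: [-0.761, -3.046, 0.002]
wrist_force: [0.2, -0.1, -2.2]
gripper_width: 10.2
grip_force: 97.9
clock: 5.88
tool_pos: [472.6, 155.7, 210.6]
tcp_rot: [0.252, -3.13, -0.0]
wrist_force: [-0.3, -0.2, -2.3]
gripper_width: 10.0
grip_force: 97.9
(60, 165, 0) [467.8 142.  205. ]
t 5.9833 pos [472.7 155.7 210.8] shift [ 0.0088 -0.016   0.0073] rows>= 0.37641499206160084
turn [ 0.     -0.0003 -0.0015] rows>= 0.03912386932169679
(50, 165, 20) [473.  110.4 249.8]
t 5.9833 pos [472.7 155.7 210.8] shift [ 0.0086 -0.056  -0.0487] rows>= 1.4335652406602435
turn [-0.1111 -0.     -0.0016] rows>= 2.798085699969018
(35, 150, 52) [485.5  33.9 283.4]
t 5.9833 pos [472.7 155.7 210.8] shift [ 0.0082 -0.1529 -0.0907] rows>= 3.4148749773154448
turn [-0.2889  0.0004 -0.0016] rows>= 7.275942584294549
```

View pics/c4.png

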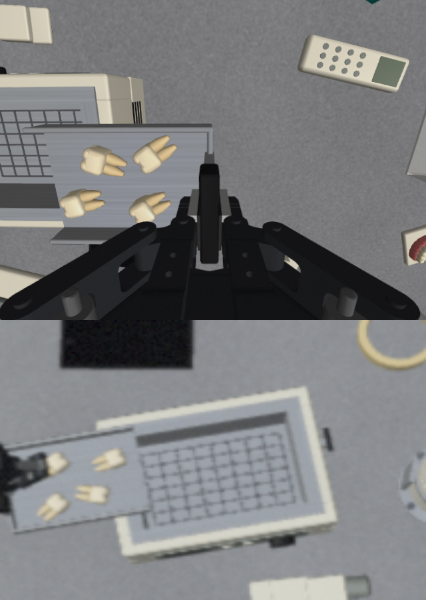

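The tray is over the +y part of the tank, nearly centred in bath x, with its teeth in place. Now I'll pivot it about the lip.

```bash
python3 -m pendant '[0.0035,-0.01,0.007,0,0,0,0.0035,-0.01,0.007,0,0,0,0.0035,-0.01,0.006,0,0,0,0,-0.002,-0.006,-0.011,0,0,0,-0.0039,-0.0119,-0.0222,0,0,0,-0.0039,-0.0119,-0.0222,0,0,0,-0.0039,-0.0119,-0.0222,0,0,0,-0.0039,-0.0119,-0.0222,0,0,0,-0.0039,-0.0119,-0.0222,0,0,0,-0.0039,-0.0119,-0.0222,0,0]'
python3 -m pendant '[0,-0.0039,-0.0119,-0.0222,0,0,0,-0.0039,-0.0119,-0.0222,0,0,0,-0.0039,-0.0119,-0.0222,0,0,0,-0.0039,-0.0119,-0.0222,0,0,0,-0.0039,-0.0119,-0.0222,0,0,0,-0.0039,-0.0119,-0.0222,0,0,0,-0.0039,-0.0119,-0.0222,0,0,0,0,0,0,0,0,0,0,0,0,0,0]'
python3 - <<'E'
from h import *
s=sense();M=R.from_rotvec(s["tcp_rot"]).as_matrix(); print(M.round(2),s["joint_pos"],s["tool_pos"]-138*M[:,1]+40*M[:,2])
f=grab("wrist","w5"); g=grab("top","t5"); h=grab("side","s5")
cv2.imwrite("pics/c5.png",np.vstack([np.hstack([cv2.resize(f["color"][::,:],(373,280)),cv2.resize(h["color"][100:310,200:480],(373,280))]),cv2.resize(g["color"][140:280,190:436],(746,320))])[:,:,::-1])
E
```

```text
clock: 6.82
tool_pos: [473.6, 98.4, 252.1]
tcp_rot: [0.239, -3.018, -0.7]
wrist_force: [0.8, 0.6, -3.5]
gripper_width: 10.0
grip_force: 98.0
clock: 7.57
tool_pos: [482.7, 41.2, 289.0]
tcp_rot: [0.212, -2.729, -1.388]
wrist_force: [0.3, 0.7, -1.9]
gripper_width: 10.1
grip_force: 98.2
[[-0.99 -0.09 -0.13]
 [-0.16  0.58  0.8 ]
 [ 0.    0.81 -0.59]] [-0.52236719  0.58541154  0.02916873  1.72680027  0.67959002 -0.93917775] [490.0696794   -7.18499424 153.90109116]
```

View pics/c5.png

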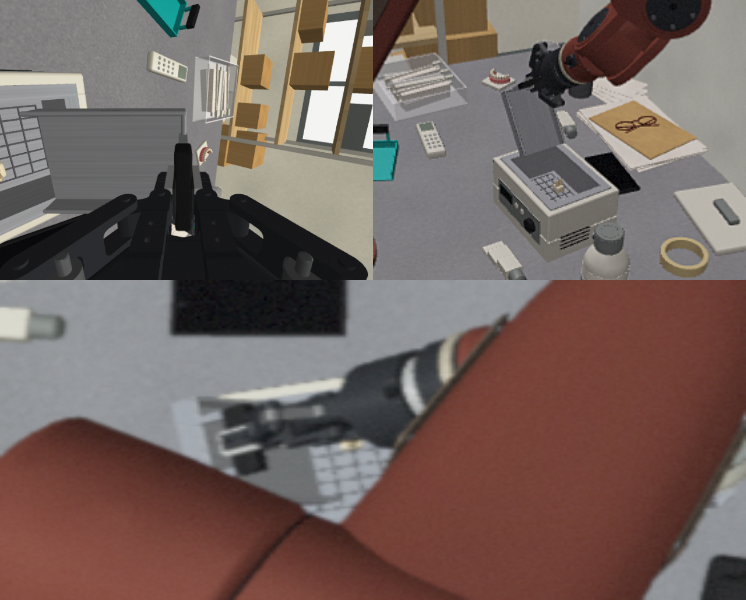

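The wrist view shows the tray empty, and teeth are visible in the tank in the side view. I'll pivot back and return the tray.

```bash
python3 -m pendant '[0,0.015,-0.011,0,0,0,0,0.0031,0.0122,0.0222,0,0,0,0.0031,0.0122,0.0222,0,0,0,0.0031,0.0122,0.0222,0,0,0,0.0031,0.0122,0.0222,0,0,0,0.0031,0.0122,0.0222,0,0,0,0.0031,0.0122,0.0222,0,0,0,0.0031,0.0122,0.0222,0,0,0,0.0031,0.0122,0.0222,0,0,0,0.0031,0.0122,0.0222,0,0,0,0.0031,0.0122,0.0222,0,0,0,0.0031,0.0122,0.0222,0,0]'
python3 -m pendant '[0,0.0031,0.0122,0.0222,0,0,0,0.0031,0.0122,0.0222,0,0,0,0.0016,0.006,0.011,0,0,0,0.02,-0.01,0,0,0,0,0.02,0,0,0,0,0,0.02,0,0,0,0,0,0,0,0,0,0]'
python3 - <<'E'
from h import *
plan((546.7,367.8,210),62.1)
g=grab("top","t6"); cv2.imwrite("pics/c6.png",cv2.resize(g["color"][170:265,250:380],(780,570),interpolation=cv2.INTER_CUBIC)[:,:,::-1])
E
```

```text
clock: 8.72
tool_pos: [469.8, 123.3, 234.6]
tcp_rot: [0.249, -3.111, -0.266]
wrist_force: [-0.1, -0.6, -2.6]
gripper_width: 10.1
grip_force: 98.1
clock: 9.3
tool_pos: [460.0, 181.5, 219.0]
tcp_rot: [-0.254, 3.129, 0.002]
wrist_force: [0.1, 0.5, -1.0]
gripper_width: 10.1
grip_force: 98.2
t 9.3 pos [460.  181.5 219. ] shift [-0.1445  0.2124  0.0119] rows>= 4.933089576463895
turn [0.0007 0.0007 0.2065] rows>= 5.202560617364029
```

View pics/c6.png

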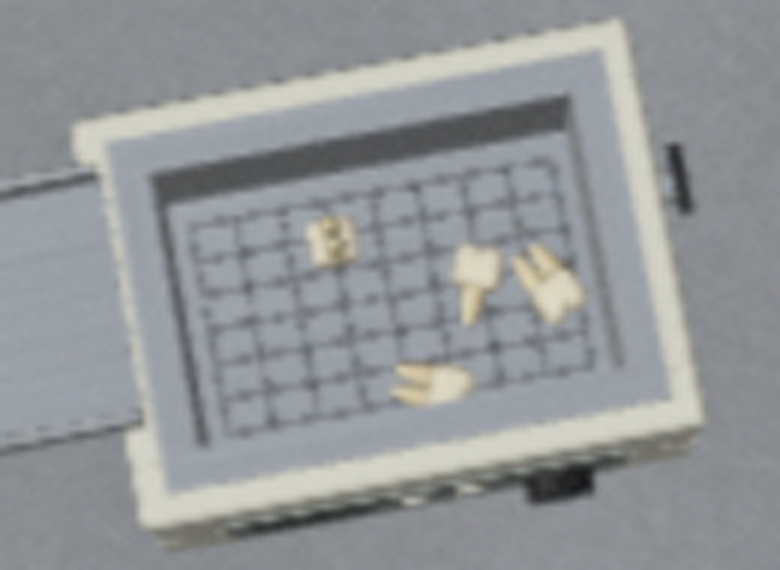

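All four teeth lie on the tank floor, at crop (330,240), (475,280), (548,285) and (435,383). Now I'll take the tray back.

```bash
python3 -m pendant '[-0.018,0.0266,0,0,0,0,-0.018,0.0266,0,0,0,0,-0.018,0.0266,0,0,0,0,-0.018,0.0266,0,0,0,0,-0.018,0.0266,0,0,0,0,-0.018,0.0266,0,0,0,0,-0.018,0.0266,0,0,0,0,-0.018,0.0266,0,0,0,0]'
python3 -m pendant '[0,0,0,0,0,0.0344,0,0,0,0,0,0.0344,0,0,0,0,0,0.0344,0,0,0,0,0,0.0344,0,0,0,0,0,0.0344,0,0,0,0,0,0.0344,0,0,0.03,0,0,0,0,0,0.03,0,0,0,0,0,0.03,0,0,0,0,0,0.03,0,0,0,0,0,0.03,0,0,0,0,0,0.03,0,0,0]'
python3 -m pendant '[0,0,0.01,0,0,0,0,0,0.005,0,0,0,0,0,0.003,0,0,0,0,0,0,0,0,0,0,0,0,0,0,0]'
python3 - <<'E'
from h import *
plan((546.7,367.8,45),62.1)
E
```

```text
clock: 10.02
tool_pos: [548.1, 365.6, 218.6]
tcp_rot: [-0.249, 3.131, 0.0]
wrist_force: [1.0, 0.5, -1.6]
gripper_width: 9.7
grip_force: 98.2
clock: 11.02
tool_pos: [547.9, 364.4, 73.6]
tcp_rot: [0.761, 3.047, 0.001]
wrist_force: [0.3, 0.3, -1.3]
gripper_width: 9.7
grip_force: 98.3
clock: 11.43
tool_pos: [548.7, 365.2, 61.1]
tcp_rot: [0.761, 3.046, 0.002]
wrist_force: [0.1, -0.5, -1.6]
gripper_width: 9.9
grip_force: 98.3
t 11.4333 pos [548.7 365.2  61.1] shift [0.0037 0.0016 0.0201] rows>= 0.39266731592657955
turn [ 0.0006  0.0004 -0.0008] rows>= 0.027539955070454546
```

```bash
python3 -m pendant '[0,0,0.005,0,0,0,0,0,0.005,0,0,0,0,0,0.004,0,0,0,0,0,0.003,0,0,0,0,0,0.002,0,0,0,0,0,0,0,0,0,0,0,0,0,0,0]'
python3 - <<'E'
from h import *
s=sense();print(s["tool_pos"],s["wrist_force"],s["wrist_torque"])
E
```

```text
clock: 12.02
tool_pos: [547.7, 364.9, 45.2]
tcp_rot: [0.761, 3.048, 0.0]
wrist_force: [-3.6, -0.8, 8.7]
gripper_width: 10.2
grip_force: 99.8
[547.74719842 364.92506541  45.17259097] [-3.61176914 -0.8354941   8.65989873] [-0.3903838   0.58820269 -0.00959559]
```

```bash
python3 -m pendant '[0,0,0,0,0,0,0,0,0,0,0,0,0,0,0,0,0,0,0,0,0,0,0,0]' 50
python3 -m pendant '[0,0,-0.01,0,0,0,0,0,-0.02,0,0,0,0,0,-0.045,0,0,0,0,0,-0.045,0,0,0,0,0,-0.045,0,0,0,0,0,-0.045,0,0,0,0,0,-0.045,0,0,0,0,0,-0.01,0,0,0,0,0,0,0,0,0]' 84
python3 - <<'E'
from h import *
f=grab("wrist","w7"); g=grab("side","s7")
cv2.imwrite("pics/c7.png",np.hstack([cv2.resize(f["color"],(400,300)),cv2.resize(g["color"][130:280,200:400],(400,300))])[:,:,::-1])
plan((488.3,-314.5,260),57)
print(sense()["joint_pos"])
E
```

```text
clock: 12.35
tool_pos: [547.8, 364.8, 44.2]
tcp_rot: [-0.761, -3.048, 0.0]
wrist_force: [0.2, 0.4, -0.4]
gripper_width: 50.1
grip_force: 0.0
clock: 13.1
tool_pos: [549.3, 365.6, 260.4]
tcp_rot: [0.76, 3.043, 0.007]
wrist_force: [0.1, -0.9, -0.0]
gripper_width: 83.9
grip_force: 0.0
t 13.2 pos [547.6 364.8 255.9] shift [-0.3338 -0.7842 -0.005 ] rows>= 16.35141088735426
turn [-0.0001 -0.      0.0275] rows>= 0.6930882592412307
[4.76554222e-01 5.47695413e-01 3.06914125e-01 1.33027218e+00
 7.62672824e-06 9.66070438e-01]
```

View pics/c7.png

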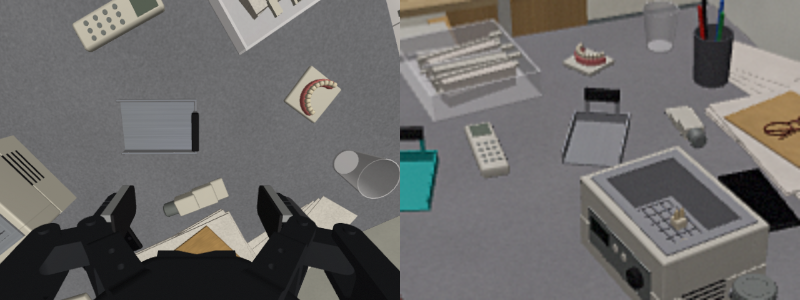

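The tray stands flat at its old place and is empty. Next is the cap.

```bash
python3 -m pendant '[-0.0167,-0.0392,0,0,0,0,-0.0167,-0.0392,0,0,0,0,-0.0167,-0.0392,0,0,0,0,-0.0167,-0.0392,0,0,0,0,-0.0167,-0.0392,0,0,0,0,-0.0167,-0.0392,0,0,0,0,-0.0167,-0.0392,0,0,0,0,-0.0167,-0.0392,0,0,0,0,-0.0167,-0.0392,0,0,0,0,-0.0167,-0.0392,0,0,0,0,-0.0167,-0.0392,0,0,0,0,-0.0167,-0.0392,0,0,0,0]'
python3 -m pendant '[-0.0167,-0.0392,0,0,0,0,-0.0167,-0.0392,0,0,0,0,-0.0167,-0.0392,0,0,0,0,-0.0167,-0.0392,0,0,0,0,-0.0167,-0.0392,0,0,0,0,-0.0167,-0.0392,0,0,0,0,-0.0167,-0.0392,0,0,0,0,-0.0167,-0.0392,0,0,0,0,0,0,0,0,0,0.0275,0,0,0,0,0,0,0,0,0,0,0,0]'
python3 - <<'E'
from h import *
f=grab("wrist","w8"); plan((488.3,-314.5,260),57); print(sense()["joint_pos"].round(2),proj(f,(488.3,-314.5,182)))
E
```

```text
clock: 14.2
tool_pos: [510.7, -44.0, 254.4]
tcp_rot: [-0.76, -3.045, 0.0]
wrist_force: [2.0, 0.0, -0.4]
gripper_width: 83.8
grip_force: 0.0
clock: 15.12
tool_pos: [487.8, -313.7, 254.6]
tcp_rot: [-0.889, -3.01, -0.002]
wrist_force: [-0.3, 0.6, -0.6]
gripper_width: 83.8
grip_force: 0.0
t 15.1667 pos [ 488.2 -313.3  255.1] shift [-0.0009 -0.0012 -0.0062] rows>= 0.1216908368622495
turn [ 0.0002 -0.0008  0.0009] rows>= 0.02966609456895085
[-0.7   0.39  0.05  1.24  0.   -0.12] [312.8 253.3]
```

View pics/w8.png

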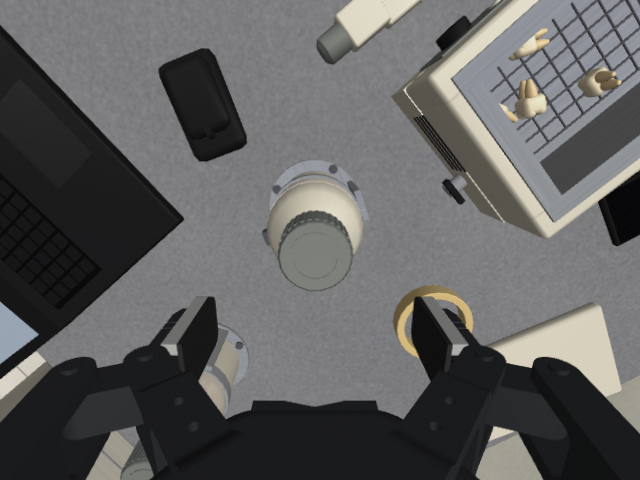

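```bash
python3 -m pendant '[-0.0009,-0.0012,0.0225,0,0,0,0,0,0.0225,0,0,0,0,0,0.0225,0,0,0,0,0,0.0225,0,0,0,0,0,0.0225,0,0,0,0,0,0.015,0,0,0,0,0,0.0075,0,0,0,0,0,0,0,0,0]' 84 40
python3 -m pendant '[0,0,0,0,0,0,0,0,0,0,0,0,0,0,0,0,0,0,0,0,0,0,0,0,0,0,0,0,0,0]' 40 40
python3 - <<'E'
from h import *
s=sense(); print(s["tool_pos"],s["wrist_force"],s["wrist_torque"],s["joint_torque"].round(2))
E
```

```text
clock: 15.83
tool_pos: [488.2, -313.9, 147.0]
tcp_rot: [-0.888, -3.011, -0.002]
wrist_force: [-0.7, -0.5, 0.8]
gripper_width: 83.9
grip_force: 0.0
clock: 16.25
tool_pos: [489.6, -315.4, 149.6]
tcp_rot: [0.891, 3.01, 0.001]
wrist_force: [1.3, 4.3, 5.8]
gripper_width: 51.5
grip_force: 42.0
[ 489.62670208 -315.41920931  149.61084145] [1.29126577 4.33993256 5.77405176] [ 0.76816836 -0.21743706  0.00781207] [ -1.93 -59.57  30.31  -0.7   -1.05   0.  ]
```

```bash
python3 -m pendant '[0,0,0,0,0,-0.0056,0,0,0,0,0,-0.0056,0,0,0,0,0,-0.0056,0,0,0,0,0,-0.0056,0,0,0,0,0,0,0,0,0,0,0,0]'
python3 - <<'E'
from h import *
s=sense(); print(s["tool_pos"],s["wrist_force"],s["wrist_torque"],s["joint_pos"].round(4),s["joint_torque"].round(2),s["gripper_width"],s["grip_force"])
E
```

```text
clock: 16.75
tool_pos: [489.9, -315.2, 149.6]
tcp_rot: [0.786, 3.039, 0.002]
wrist_force: [2.3, 5.5, 6.0]
gripper_width: 51.5
grip_force: 42.9
[ 489.93626792 -315.20887964  149.62683202] [2.27798195 5.4863225  6.03455042] [ 1.089175   -0.57806649 -0.90423194] [-0.6984  0.4522 -0.134   0.9825  0.0022 -0.1924] [ -2.31 -59.77  30.16  -0.5   -1.78  -1.02] 51.47519700293445 42.86377702374011
```

```bash
python3 -m pendant '[0,0,0,0,0,0.0075,0,0,0,0,0,0.0075,0,0,0,0,0,0.0075,0,0,0,0,0,0.009,0,0,0,0,0,0.009,0,0,0,0,0,0.009,0,0,0,0,0,0,0,0,0,0,0,0]'
python3 - <<'E'
from h import *
s=sense(); print(s["tool_pos"],s["wrist_force"],s["wrist_torque"],s["joint_pos"].round(4),s["joint_torque"].round(2),s["gripper_width"],s["grip_force"])
E
```

```text
clock: 17.42
tool_pos: [489.5, -315.2, 149.6]
tcp_rot: [1.018, 2.97, 0.001]
wrist_force: [-0.7, 4.7, 6.1]
gripper_width: 51.2
grip_force: 42.1
[ 489.51630219 -315.21711865  149.62173086] [-0.71414621  4.70594954  6.07493154] [ 0.937199   -0.12956524  0.06703467] [-0.6984  0.4521 -0.1343  0.983   0.0014 -0.0378] [ -2.21 -59.27  30.59  -1.09  -1.17   0.1 ] 51.15953403448947 42.11850929539651
```

Clockwise, seen from above, turns freely: 0.07 N m, against 0.9 N m the other way. I'll keep turning that way.

```bash
python3 -m pendant '[0,0,0,0,0,0.024,0,0,0,0,0,0.024,0,0,0,0,0,0.024,0,0,0,0,0,0.024,0,0,0,0,0,0.024,0,0,0,0,0,0.024,0,0,0,0,0,0.024,0,0,0,0,0,0.024,0,0,0,0,0,0.024,0,0,0,0,0,0.024,0,0,0,0,0,0.024,0,0,0,0,0,0.024]'
python3 -m pendant '[0,0,0,0,0,0.016,0,0,0,0,0,0.016,0,0,0,0,0,0.016,0,0,0,0,0,0.016,0,0,0,0,0,0.016,0,0,0,0,0,0.016,0,0,0,0,0,0]'
python3 - <<'E'
from h import *
s=sense(); print(s["tool_pos"],s["wrist_force"],s["wrist_torque"],s["joint_pos"].round(3),s["gripper_width"],s["grip_force"])
E
```

```text
clock: 18.42
tool_pos: [490.7, -315.0, 149.6]
tcp_rot: [2.217, 2.223, 0.005]
wrist_force: [6.0, 6.2, 3.8]
gripper_width: 51.5
grip_force: 41.8
clock: 19.0
tool_pos: [490.9, -314.8, 149.7]
tcp_rot: [2.525, 1.866, 0.007]
wrist_force: [7.2, 6.7, 3.0]
gripper_width: 51.0
grip_force: 41.9
[ 490.90469643 -314.82352161  149.67080873] [7.22815356 6.71395457 3.00436229] [ 1.14460649 -1.33795658 -0.07264924] [-0.698  0.452 -0.134  0.982  0.004  1.171] 51.044440012434244 41.86407022643834
```

```bash
python3 -m pendant '[0,0,-0.003,0,0,0,0,0,-0.003,0,0,0,0,0,-0.003,0,0,0,0,0,0,0,0,0]' 40 60
```

```text
clock: 19.33
tool_pos: [490.9, -314.9, 156.4]
tcp_rot: [2.523, 1.87, 0.006]
wrist_force: [7.5, 4.6, -0.4]
gripper_width: 51.2
grip_force: 63.8
```

```bash
python3 -m pendant '[0,0,-0.008,0,0,0,0,0,-0.01,0,0,0,0,0,-0.012,0,0,0,0,0,-0.012,0,0,0,0,0,-0.012,0,0,0,0,0,-0.012,0,0,0,0,0,-0.012,0,0,0,0,0,-0.012,0,0,0,0,0,-0.005,0,0,0,0,0,0,0,0,0,0,0,0,0,0,0,0,0,0,0,0,0]'
python3 - <<'E'
from h import *
s=sense(); print(s["wrist_force"],s["wrist_torque"],s["dq"].round(3))
f=grab("wrist","w9"); g=grab("side","s9"); t=grab("top","t9")
cv2.imwrite("pics/c9.png",np.vstack([np.hstack([cv2.resize(f["color"],(400,300)),cv2.resize(g["color"][180:360,300:540],(400,300))]),cv2.resize(t["color"][135:285,150:550],(800,300))])[:,:,::-1])
E
```

```text
clock: 20.33
tool_pos: [488.5, -315.4, 231.0]
tcp_rot: [-2.525, -1.868, 0.0]
wrist_force: [-0.8, 0.2, -1.0]
gripper_width: 51.1
grip_force: 64.5
[-0.82225167  0.23812785 -0.9667142 ] [0.00723979 0.04205734 0.03136517] [ 0.001  0.003 -0.003 -0.001  0.001 -0.001]
```

View pics/c9.png

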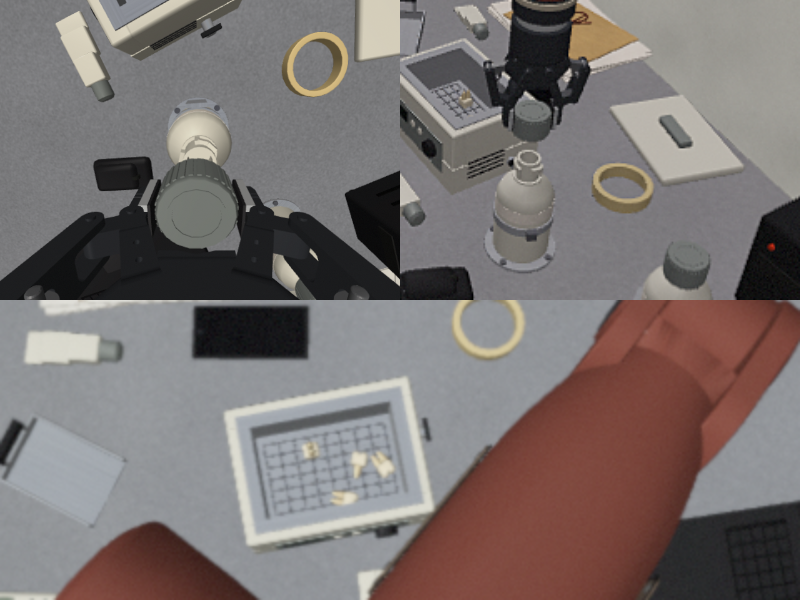

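The cap is held well above the open neck, the four teeth are in the tank, and the tray is flat and empty. The spare bottle is still capped, so I'm handing in.

```bash
python3 -c "
from h import *
print(r.hand_in())"
```

```text
the job is handed in; nothing more can be done
None
```

The job is handed in, with no verdict shown: all four teeth are in the tank, the empty tray is flat on the desk, the nearer bottle's cap (it opened clockwise, a left-hand thread) is held about 50 mm above the neck, and the spare bottle is still closed.

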